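# Hold down the reset key under the phone line box's cover

## Task

Take the yellow-handled opening tool out of its stand and, with its thin blade under the orange lip, lever up the hinged cover of the white phone line box until it stands fully open. Then, with the tool upright, set the blade's tip on the middle of the red reset key inside and press it gently at least half way down with a few newtons, not hard against its stop, and finish while still holding it down like that, the tool in the gripper and touching nothing but the key. Keep the fingers off the cover and leave the mouse, mug and stapler where they are.

Things in the scene. Friction and masses are not known exactly. Their poses are not given: they have to be found in the camera images.
- tool_grip (a point): Centre of the opening tool's yellow handle, where to grasp it. Handle 76 mm long, 16 mm thick (own x), 20 mm wide (own y); tool 45 g. z runs from blade to handle end, 38 mm above this point; the blade's tip is 83 mm below it. It starts upright in the stand, the handle's lower end on the stand's top; the blade goes 45 mm deep, so pull straight up. Same after half a turn about z.
- tool_tip (a point): Middle of the blade's end on the opening tool; axes as for tool_grip (z towards the handle). The blade is 3 mm thick along x, 9 mm wide along y, and 45 mm long from here up to the handle.
- tool_stand: Grey stand for the tool, fixed to the desk: block 60 x 60 x 50 mm high with a 7 x 13 mm slot through its middle in which the blade stands. Origin at the centre of its underside, z up; x and y are those of the tool in it.
- line_box: White phone line box, fixed to the desk: open tray 90 mm (own x) x 120 mm (own y) x 36 mm high, walls and floor 5 mm thick. Origin at the centre of its underside, z up; -x is the front, the side with the lip, which faces roughly to the robot's right (world -y); the hinge is on the opposite side.
- cover_hinge (a point): Middle of the cover's hinge line, on the rear (+x) upper edge of the box, 45 mm behind the box's centre and 36 mm above the desk; the line runs along the box's y; axes as the box's.
- cover_lip (a point): Middle of the front edge of the cover's orange lip, at its underside, 103.5 mm from the hinge line; turns with the cover (own x to the hinge, z the outer face). Cover and lip 4 mm thick; lip 44 mm wide, standing out 14 mm in front of the box wall with free space beneath, so the blade goes under it from the front. Shut, its underside is 36 mm above the desk.
- cover (a joint): Cover angle in rad: 0 shut, grows as the lip swings up and back, 1.57 upright, 1.9 stop. The hinge is stiff, so the cover stays where it is left; about 1 N at the lip moves it.
- key_top (a point): Centre of the flat top of the red reset key, a round button of 22 mm diameter standing up in a black collar (30 mm diameter, top 17 mm above the desk) on the box's floor under the cover. Key top 26 mm above the desk when not pressed, 10 mm below the box's rim; moves down with the key; z up. Its place inside the box varies.
- reset_key (a joint): How far the reset key is pressed, in m: 0 up, 0.008 at its stop. It is sprung: 1 N starts it, about 2.6 N half way, 4.2 N at the stop; springs up when released.
- mouse: Black computer mouse, 104 x 60 x 35 mm, loose, to be left alone. Origin at the centre of its underside.
- mug: Red mug, 78 mm across, 90 mm tall, loose, to be left alone. Origin at the centre of its underside.
- stapler: Blue and black stapler, 130 x 36 x 39 mm, loose, to be left alone. Origin at the centre of its underside.
Things that resemble listed ones, but are neither listed nor needed, are in the scene too. Of the things that look like the part that bears tool_grip, the smallest one is meant.

How it is judged:
By the outcome, as a careful person would: the job done as asked, in the order asked, and still so for the second after the job is handed in, while the arm keeps its last pose, push and grip.
It also fails if it takes over 51 s, if anything falls off the work surface, if the arm or the gripper's body presses on something with over 40 N, if the wrist force passes 120 N, or if a joint passes its speed limit or range.

## Robot

A 6-joint arm with a two-finger parallel gripper is mounted at the origin on the work surface. World frame = base frame: x ahead of the robot, y to its left, z up, the work surface at z = 0. Lengths are in m, angles in rad, forces in N, time in s.
With the tool pointing down it reaches from about 0.425 to 1.125 m from the base axis. Payload 14.9 kg.
Tool frame: the origin (TCP) lies midway between the tips of the shut fingers; the grasp point (between the pads) lies 19 mm behind it; z points along the fingers, y is the line along which they close (so a half turn about z gives the same grasp; the last joint's range is limited). The gripper opens to 91 mm and grips with 3 to 60 N. Pads are 32 mm wide; open, the fingers measure 118 mm over their backs; the gripper's body (76 mm by 178 mm) begins 60 mm behind the grasp point.
Start: joints at [-1.163, 0.379, 1.734, -0, 1.028, -0.033], TCP at [0.299, -0.633, 0.214] pointing down, gripper open.
Joint ranges: [-2.77, 2.77], [-0.74, 2.19], [0, 2.66], [-1.06, 4.2], [0.31, 2.87], [-3.08, 3.08]. Speed limits (rad/s): [1.89, 1.89, 2.39, 3.14, 3.14, 3.14].

## Interface

Orientations are given as a unit quaternion [w, x, y, z].
In Python, from station import bot, imaging, trace gives the robot as it stands.
- The arm moves only by the tool arm_command, never from a script. Its argument "moves" is a list of rows, each an object of numbers: "hand": the closure in counts, from 0 (fully open) to 255 (shut); "tx", "ty", "tz": the shift along the tool's x, y, z in m; "ax", "ay", "az": the turn, a rotation vector about the tool's x, y, z in rad. In form: [{"hand": .., "tx": .., "ty": .., "tz": .., "ax": .., "ay": .., "az": ..}, ...]. A call has 1 to 12 rows; each row is the pose to reach, as a shift and turn from the pose commanded when the call began, along the tool's axes at that moment; what a row does not reach only later rows make up. A row lasts 1/8 s, in which the tool goes at most 62.5 mm and 10.7 degrees, less where a joint would pass 70% of its speed; a pose out of reach is approached as far as the arm can. A call with a gripper value outside its range is refused whole. The fingers move at their own pace and stop on an object; the grip force is fixed at half the most. Time passes only in rows, so rows that repeat a pose let the fingers close. It gives the time, the measured TCP pose, the force, the opening and the grip force at its end, in the units of the state.
- bot.state(): the state, without advancing time (a new reading comes with each control period).
- imaging.camera(name): name is "scene" or "top"; returns a dict with "frame" (384x512x3 uint8, red, green, blue), "fx", "fy", "cx", "cy" (pixels), "extrinsics" (4x4, takes a point from world to camera coordinates). Camera axes: x right, y up, looking along -z (the intrinsics and any distortion apply to the point x, -y, -z); pixel columns grow to the right and rows downward; lengths in m; the calibration is good to about 2 mm. A picture is of the moment at which its call begins. There is no depth.
- bot.finish_job(): hands the job in; it is judged then, once.
Trained networks look in a picture, given as the dict that the camera call returned (one of the last four; its "shot" number tells which), for a name from the list of things; names that differ only in an ending like _2 or _b are one class to them, and where a whole thing is asked for, a point or a joint stands for the part that bears it (a point fixed in the world has none). Each returns a list of dicts, best first, with "conf" (0 to 1); they miss things now and then, are a little off and sometimes report something else, mostly with a low value. They report only what shows in the picture. A call takes as long as a camera call. They do not tell look-alikes from the thing itself.
- trace(picture, label): "pixels" (384x512 bool, what is visible of it) and "centre" ([column, row] in pixels, amid what is visible of it).
The state is a dict: "clock": time; "joints": joint angles; "qd": joint speeds; "joint_efforts": joint torques, N m; "eef_pos": TCP position; "eef_rot": TCP orientation; "ft_force": force on the tool from outside, world axes, zero at the start; "torque": the same for the moment, N m; "grip_width": finger opening in m; "finger_force": force on a finger pad.
Only numpy, scipy, OpenCV 4.12 (cv2) and the standard library are available. Lean on these libraries where they do the work, as an engineer would, in place of code of your own. Each camera call takes 0.05 s, during which the arm holds its last target. There are 200 camera calls.

## Working session

There is one attempt and no reset: what is moved stays moved. The work goes in short steps, Python scripts to look and compute and a tool call to move; the robot and the scene stay as the last step left them, time stands still between calls to the robot, and variables do not carry over. Pictures are saved under pics/ and viewed, at most 10 in all, crops included, and the job is handed in when it is done.

Besides the shell and the picture viewer there is one more tool, called after "Call:" as name([rows], argument=value, ...), one row to a line, values as JSON. arm_command: Moves the arm, as the interface text tells. Its arguments: {"type":"object","properties":{"moves":{"type":"array"}},"required":["moves"]}

```bash
mkdir -p pics; ls; cat > h.py <<'E'
import numpy as np, cv2
from station import bot, imaging, trace
def K(p): return p["fx"],p["fy"],p["cx"],p["cy"]
def proj(p,X):
    E=np.array(p["extrinsics"]); c=E[:3,:3]@np.array(X,float)+E[:3,3]; fx,fy,cx,cy=K(p)
    return np.array([cx+fx*c[0]/-c[2], cy+fy*(-c[1])/-c[2]])
def back(p,uv,z):
    E=np.array(p["extrinsics"]); R=E[:3,:3]; o=-R.T@E[:3,3]; fx,fy,cx,cy=K(p)
    d=R.T@np.array([(uv[0]-cx)/fx,-(uv[1]-cy)/fy,-1]); return o+d*(z-o[2])/d[2]
def save(p,n,crop=None,s=1):
    f=p["frame"][:,:,::-1]
    if crop: f=f[crop[1]:crop[3],crop[0]:crop[2]]
    cv2.imwrite("pics/"+n,cv2.resize(f,None,fx=s,fy=s,interpolation=cv2.INTER_CUBIC))
E
python3 - <<'E'
from h import *
ps={n:imaging.camera(n) for n in("scene","top")}
f=np.hstack([p["frame"] for p in ps.values()])
for n,p in ps.items():
    save(p,n+"0.png",s=1.5)
    print(n,[k for k in p if k not in("frame",)],K(p)); E=np.array(p["extrinsics"]); print("cam",-E[:3,:3].T@E[:3,3])
    for l in["tool_grip","tool_stand","line_box","cover_lip","cover","mouse","mug","stapler"]:
        for d in trace(p,l)[:3]: 
            m=d["pixels"];ys,xs=np.nonzero(m); print(n,l,round(d["conf"],2),np.round(d["centre"],1),m.sum(),xs.min(),xs.max(),ys.min(),ys.max(),np.round(back(p,d["centre"],.04),3))
print(bot.state())
E
```

```text
pics
scene ['fx', 'fy', 'cx', 'cy', 'extrinsics', 'shot'] (384.9660300673546, 384.9660300673546, 261.1213717989396, 183.02728567131703)
cam [1.0225743  0.68477294 0.67567195]
scene tool_grip 0.8 [267.6 146. ] 454 263 275 124 172 [ 0.429 -0.248  0.04 ]
scene tool_grip 0.75 [239.7 155.3] 139 235 242 144 166 [ 0.537 -0.24   0.04 ]
scene tool_grip 0.73 [222.  169.3] 514 219 233 149 200 [ 0.622 -0.195  0.04 ]
scene tool_stand 0.82 [243.3 173.7] 321 232 248 163 186 [ 0.577 -0.143  0.04 ]
scene line_box 0.93 [330.7 249.4] 2190 298 359 222 270 [0.55  0.228 0.04 ]
scene cover_lip 0.63 [326.6 241.9] 1487 300 359 222 259 [0.543 0.204 0.04 ]
scene cover 0.73 [327.9 243.1] 1528 299 359 223 260 [0.542 0.208 0.04 ]
scene cover 0.53 [208.9 217.7] 1467 184 227 193 239 [ 0.747 -0.012  0.04 ]
scene mouse 0.82 [250.3 136.7] 372 236 264 129 143 [ 0.448 -0.331  0.04 ]
scene mouse 0.27 [237.8 156.2] 181 234 242 144 167 [ 0.545 -0.238  0.04 ]
scene mouse 0.26 [326.2 240.7] 1606 299 360 222 260 [0.541 0.2   0.04 ]
scene mug 0.57 [206.7 216.9] 1406 184 226 193 239 [ 0.751 -0.017  0.04 ]
scene stapler 0.84 [41
[... 1018 characters left out ...]
4 ]
{'clock': 0.9, 'joints': array([-1.16330960e+00,  3.78908536e-01,  1.73422692e+00,  3.06325896e-05,
        1.02846082e+00, -3.33039172e-02]), 'qd': array([-0.00107976, -0.0006376 ,  0.00014787, -0.00080305,  0.0018771 ,
        0.00085905]), 'joint_efforts': array([-1.42582678e-03, -7.63694215e+01, -4.34737587e+01,  6.50513917e-02,
        3.88499640e-02, -1.66303937e-05]), 'eef_pos': array([ 0.29865943, -0.63309641,  0.21391244]), 'eef_rot': array([-4.21858715e-06,  9.75812831e-01,  2.18607684e-01,  1.25528677e-05]), 'ft_force': array([-0.15731338, -0.2941654 , -0.69397583]), 'torque': array([ 0.01855138, -0.01539887, -0.04910521]), 'finger_force': 0.0, 'grip_width': 0.091356646763335}
```

View pics/scene0.png

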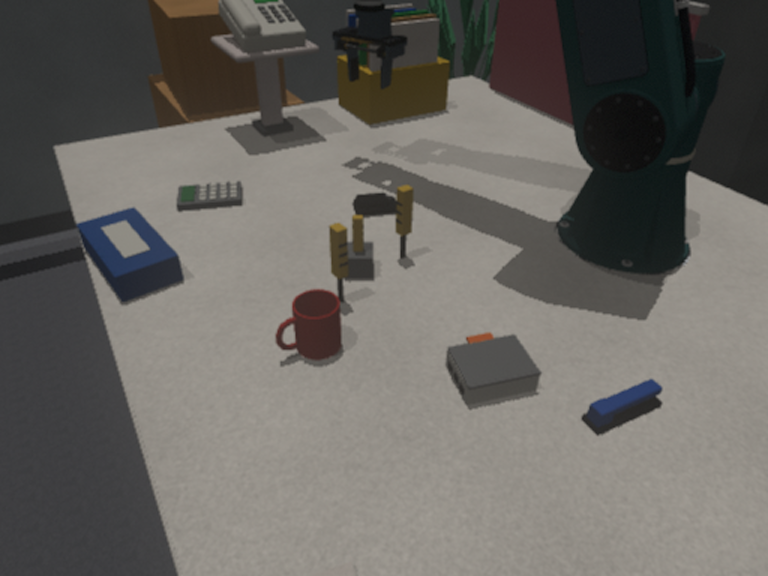

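View pics/top0.png

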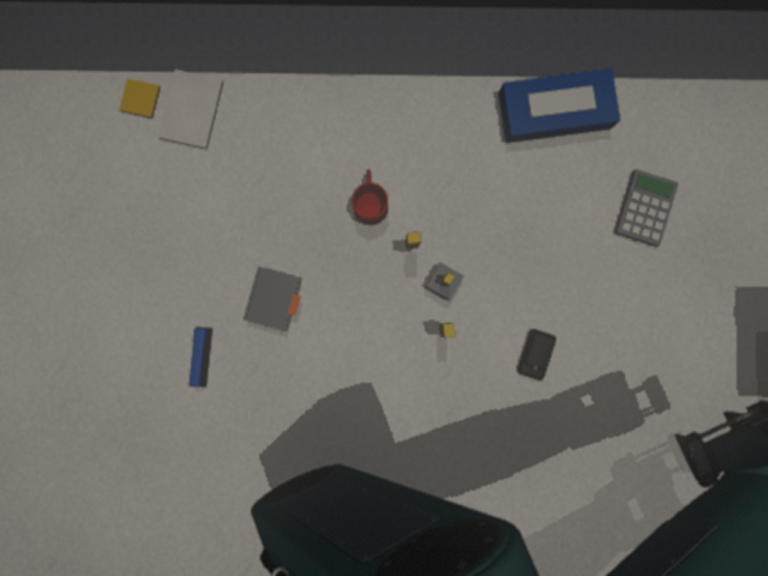

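The small tool stands in the grey stand (scene (239,155), top (297,185)). Two bigger yellow look-alikes stand either side of it, at top (273,160) and (296,221). The box is at top (183,198), with its orange lip facing -y. Next I fit the model outlines to the masks.

```bash
cat >> h.py <<'E'
from scipy.optimize import minimize
def cub(x0,x1,y0,y1,z0,z1): return np.array([[x,y,z] for x in(x0,x1) for y in(y0,y1) for z in(z0,z1)])
def place(P,x,y,yaw):
    c,s=np.cos(yaw),np.sin(yaw); return P@np.array([[c,s,0],[-s,c,0],[0,0,1]])+[x,y,0]
S=8
def sil(p,parts):
    m=np.zeros((384*S//2,512*S//2),np.uint8); k=S//2
    for P in parts:
        q=np.array([proj(p,X) for X in P]); q=(q+.5)*k-.5
        cv2.fillConvexPoly(m,cv2.convexHull(np.round(q*16).astype(np.int32)),1,shift=4)
    return m>0
def fit(obs,parts,x0,step=(.01,.01,.15)):
    big=[(p,cv2.resize(m.astype(np.uint8),None,fx=S//2,fy=S//2,interpolation=cv2.INTER_NEAREST)>0) for p,m in obs]
    def c(v):
        t=0
        for p,b in big:
            a=sil(p,[place(P,*v) for P in parts]); t+=1-(a&b).sum()/max(1,(a|b).sum())
        return t/len(big)
    x0=np.array(x0,float); sim=np.vstack([x0]+[x0+np.eye(3)[i]*step[i] for i in range(3)])
    r=minimize(c,x0,method="Nelder-Mead",options=dict(initial_simplex=sim,maxfev=150,xatol=2e-4,fatol=1e-4)); return r.x,r.fun
BOX=[cub(-.045,.045,-.06,.06,0,.04),cub(-.0585,-.04,-.022,.022,.036,.04)]
HAN=[cub(-.008,.008,-.01,.01,.05,.126)]
STD=[cub(-.03,.03,-.03,.03,0,.05),HAN[0]]
E
cat > f.py <<'E'
from h import *
ps={n:imaging.camera(n) for n in("scene","top")}
def best(p,l,uv):
    return min(trace(p,l),key=lambda d:np.hypot(*(np.array(d["centre"])-uv)))["pixels"]
B=[(ps["scene"],best(ps["scene"],"line_box",(330,249))),(ps["top"],best(ps["top"],"line_box",(183,198)))]
T=[(ps["scene"],best(ps["scene"],"tool_grip",(239,155))),(ps["top"],best(ps["top"],"tool_grip",(297,185)))]
A=[(ps["scene"],best(ps["scene"],"tool_stand",(243,174))),(ps["top"],best(ps["top"],"tool_stand",(297,184)))]
A=[(a[0],a[1]|t[1]) for a,t in zip(A,T)]
for nm,o,m,x0 in(("box",B,BOX,(.54,.2,1.4)),("stand",A,STD,(.585,-.17,.5)),("stand",A,STD,(.585,-.17,1.)),("handle",T,HAN,(.585,-.17,.5))):
    print(nm,*[np.round(v,4) for v in fit(o,m,x0)])
    for ob in o: print("   single",*[np.round(v,4) for v in fit([ob],m,x0)])
for n,uv in(("a",((267.6,146),(296.4,221.3))),("b",((222,169.3),(273,159.7)))):
    for z in (.06,.08,.1,.12): print(n,z,np.round(back(ps["scene"],uv[0],z)[:2],3),np.round(back(ps["top"],uv[1],z)[:2],3))
E
python3 f.py
```

```text
box [0.5329 0.2003 1.3231] 0.045
   single [0.5333 0.1998 1.3203] 0.0302
   single [0.532  0.2017 1.3405] 0.047
stand [ 0.5761 -0.1701  1.0739] 0.2887
   single [ 0.5778 -0.1678  1.08  ] 0.1874
   single [ 0.575  -0.1707  1.0609] 0.3596
stand [ 0.5762 -0.1706  1.0832] 0.2893
   single [ 0.5776 -0.1684  1.0871] 0.1878
   single [ 0.5749 -0.1707  1.0592] 0.3598
handle [ 0.5751 -0.1744  0.6913] 0.6662
   single [ 0.5751 -0.1744  0.6913] 0.3325
   single [ 0.585 -0.17   0.5  ] 1.0
a 0.06 [ 0.448 -0.219] [ 0.465 -0.17 ]
a 0.08 [ 0.467 -0.189] [ 0.466 -0.169]
a 0.1 [ 0.485 -0.16 ] [ 0.466 -0.167]
a 0.12 [ 0.504 -0.13 ] [ 0.466 -0.165]
b 0.06 [ 0.634 -0.167] [ 0.66  -0.094]
b 0.08 [ 0.647 -0.14 ] [ 0.657 -0.093]
b 0.1 [ 0.659 -0.112] [ 0.654 -0.092]
b 0.12 [ 0.672 -0.084] [ 0.652 -0.092]
```

```bash
cat > o.py <<'E'
from h import *
out=[]
for n,c in(("top",(260,140,330,240)),("scene",(205,115,285,215))):
    p=imaging.camera(n); s=6
    a=cv2.resize(p["frame"][c[1]:c[3],c[0]:c[2],::-1],None,fx=s,fy=s,interpolation=cv2.INTER_NEAREST).copy()
    a=np.clip(a.astype(float)*1.6,0,255).astype(np.uint8)
    def dr(P,col):
        q=np.array([proj(p,X) for X in P]); q=(q+.5-[c[0],c[1]])*s
        cv2.polylines(a,[cv2.convexHull(q.astype(np.int32))],True,col,1)
    for P,col in((STD[0],(255,0,0)),(HAN[0],(0,0,255)),(cub(-.03,.03,-.03,.03,.05,.05),(0,255,0))): dr(place(P,.576,-.170,1.07),col)
    out.append(a)
h=600; cv2.imwrite("pics/ov1.png",cv2.resize(np.hstack(out),None,fx=800/900,fy=800/900))
E
python3 o.py
```

```text
(no output)
```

View pics/ov1.png

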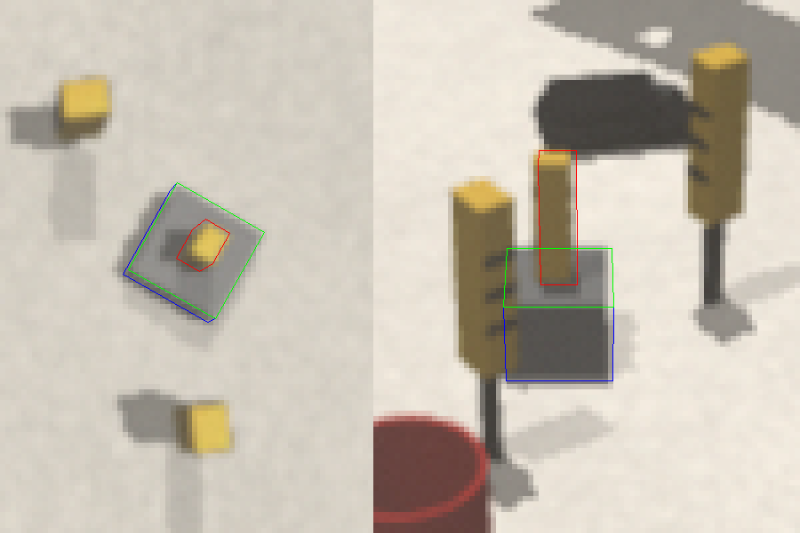

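The outlines fit to about 1 px. The stand fit cannot tell the tool's yaw from yaw plus 90°, so I measure the handle's width, and the decoys' heights for clearance.

```bash
cat > g.py <<'E'
from h import *
ps={n:imaging.camera(n) for n in("scene","top")}
def yel(p): 
    f=p["frame"].astype(float); return np.clip((f[:,:,0]-f[:,:,2]),0,None)/np.maximum(f.sum(2),1)
s=yel(ps["scene"])
for r in(150,155,160): print("scene row",r,np.round(s[r,230:248],2))
t=yel(ps["top"]); print(np.round(t[178:194,290:306],2))
def rend(p,v):
    a=sil(p,[place(HAN[0],*v)]).astype(np.float32); return cv2.resize(a,(512,384),interpolation=cv2.INTER_AREA)
reg={"scene":(slice(140,163),slice(228,250)),"top":(slice(176,196),slice(286,308))}
im={}
for n in ps:
    y=yel(ps[n])[reg[n]]; im[n]=np.clip((y-.03)/(np.percentile(y,96 if n=="top" else 85)-.03),0,1)
def cost(v,ns=("scene","top")):
    return sum(((rend(ps[n],v)[reg[n]]-im[n])**2).sum() for n in ns)
for yaw in np.radians([61,61-90]):
  for ns in(("scene",),("top",),("scene","top")):
    r=min((minimize(lambda q:cost((*q,yaw),ns),(x,y),method="Nelder-Mead",options=dict(initial_simplex=[(x,y),(x+.005,y),(x,y+.005)],xatol=2e-4)) for x,y in((.577,-.17),(.582,-.175))),key=lambda r:r.fun)
    print(yaw,ns,np.round(r.x,4),round(r.fun,3))
# decoys: ground contact & top height
for n,g,top in(("a",(268.5,171.5),(270.,125.)),("b",(227,200),(226,150.5))):
    G=back(ps["scene"],g,0)
    for h in(.1,.12,.14,.16,.18): print(n,np.round(G[:2],3),h,np.round(proj(ps["scene"],[G[0],G[1],h]),1),"top px",np.round(proj(ps["top"],[G[0],G[1],h]),1))
E
python3 g.py
```

```text
scene row 150 [0.03 0.03 0.03 0.03 0.04 0.13 0.18 0.19 0.18 0.18 0.18 0.15 0.04 0.03
 0.03 0.03 0.03 0.03]
scene row 155 [0.16 0.06 0.03 0.03 0.04 0.12 0.18 0.18 0.18 0.18 0.19 0.15 0.04 0.03
 0.03 0.03 0.03 0.03]
scene row 160 [0.16 0.05 0.03 0.03 0.03 0.09 0.18 0.18 0.19 0.18 0.18 0.15 0.05 0.02
 0.03 0.03 0.02 0.03]
[[0.03 0.02 0.01 0.01 0.01 0.01 0.01 0.01 0.02 0.02 0.02 0.03 0.03 0.02
  0.03 0.03]
 [0.02 0.01 0.01 0.01 0.01 0.01 0.01 0.01 0.01 0.01 0.02 0.02 0.03 0.03
  0.03 0.03]
 [0.01 0.01 0.01 0.01 0.01 0.01 0.01 0.01 0.01 0.01 0.01 0.01 0.02 0.02
  0.03 0.03]
 [0.01 0.01 0.01 0.01 0.01 0.01 0.01 0.02 0.04 0.06 0.03 0.01 0.01 0.01
  0.02 0.02]
 [0.01 0.01 0.01 0.01 0.01 0.01 0.02 0.08 0.16 0.19 0.13 0.06 0.02 0.01
  0.01 0.02]
 [0.01 0.01 0.01 0.02 0.01 0.02 0.07 0.17 0.24 0.25 0.22 0.17 0.09 0.02
  0.01 0.01]
 [0.02 0.01 0.02 0.02 0.02 0.05 0.16 0.24 0.25 0.26 0.25 0.23 0.17 0.05
  0.01 0.01]
 [0.01 0.01 0.02 0.02 0.03 0.11 0.21 0.24 0.25 0.25 0.25 0.22 0.13 0.03
  0.01 0.01]
 [0.02 0.02 0.02 0.03 0.05 0.16 0.24 0.25 0.25 0.25 0.24 0.18 0.06 0.01
  0.01 0.01]
 [0.02 0.02 0.
[... 796 characters left out ...]
32.468
-0.5061454830783556 ('top',) [ 0.5768 -0.1722] 10.399
-0.5061454830783556 ('scene', 'top') [ 0.5783 -0.1718] 44.566
a [ 0.473 -0.168] 0.1 [269.5 143.9] top px [296.8 218.8]
a [ 0.473 -0.168] 0.12 [269.8 138. ] top px [297.5 218.9]
a [ 0.473 -0.168] 0.14 [270.  132.1] top px [298.1 219. ]
a [ 0.473 -0.168] 0.16 [270.2 126. ] top px [298.8 219. ]
a [ 0.473 -0.168] 0.18 [270.4 119.7] top px [299.5 219.1]
b [ 0.653 -0.101] 0.1 [225.8 170.7] top px [275.7 160.1]
b [ 0.653 -0.101] 0.12 [225.6 164.4] top px [276.  159.2]
b [ 0.653 -0.101] 0.14 [225.3 158. ] top px [276.3 158.3]
b [ 0.653 -0.101] 0.16 [225.1 151.5] top px [276.6 157.4]
b [ 0.653 -0.101] 0.18 [224.8 144.8] top px [276.9 156.4]
```

```bash
cat >> h.py <<'E'
from scipy.spatial.transform import Rotation as Ro
def down(yaz,tilt=0):   # gripper down, y axis azimuth yaz (rad), then tilt about own y (z swings to +x)
    y=np.array([np.cos(yaz),np.sin(yaz),0]); z=np.array([0,0,-1.]); x=np.cross(y,z)
    return Ro.from_matrix(np.stack([x,y,z],1))*Ro.from_rotvec([0,tilt,0])
def cur():
    s=bot.state(); q=s["eef_rot"]; return s,np.array(s["eef_pos"]),Ro.from_quat([*q[1:],q[0]])
def rel(pos,R):
    s,p,R0=cur(); t=R0.inv().apply(np.array(pos)-p); a=(R0.inv()*R).as_rotvec()
    print("t",np.round(t,4),"a",np.round(a,4))
E
python3 - <<'E'
from h import *
rel([.577,-.1715,.214],down(np.radians(-29)))
E
```

```text
t [ 4.487e-01 -2.987e-01 -1.000e-04] a [-0.     -0.     -0.6239]
```

Call:
arm_command([
  {"hand": 0, "tx": 0.449, "ty": -0.299, "tz": 0, "ax": 0, "ay": 0, "az": -0.624},
  {"hand": 0, "tx": 0.449, "ty": -0.299, "tz": 0, "ax": 0, "ay": 0, "az": -0.624},
  {"hand": 0, "tx": 0.449, "ty": -0.299, "tz": 0, "ax": 0, "ay": 0, "az": -0.624},
  {"hand": 0, "tx": 0.449, "ty": -0.299, "tz": 0, "ax": 0, "ay": 0, "az": -0.624},
  {"hand": 0, "tx": 0.449, "ty": -0.299, "tz": 0, "ax": 0, "ay": 0, "az": -0.624},
  {"hand": 0, "tx": 0.449, "ty": -0.299, "tz": 0, "ax": 0, "ay": 0, "az": -0.624},
  {"hand": 0, "tx": 0.449, "ty": -0.299, "tz": 0, "ax": 0, "ay": 0, "az": -0.624},
  {"hand": 0, "tx": 0.449, "ty": -0.299, "tz": 0, "ax": 0, "ay": 0, "az": -0.624},
  {"hand": 0, "tx": 0.449, "ty": -0.299, "tz": 0, "ax": 0, "ay": 0, "az": -0.624},
  {"hand": 0, "tx": 0.449, "ty": -0.299, "tz": 0, "ax": 0, "ay": 0, "az": -0.624},
  {"hand": 0, "tx": 0.449, "ty": -0.299, "tz": 0, "ax": 0, "ay": 0, "az": -0.624},
])

```text
clock: 2.88
eef_pos: [0.5769, -0.1714, 0.2139]
eef_rot: [-0.0, 0.862, 0.508, -0.0]
ft_force: [-0.4, -1.0, -0.7]
grip_width: 0.0912
finger_force: 0.0
```

```bash
python3 - <<'E'
from h import *
rel([.577,-.1715,.091],down(np.radians(-29)))
s=bot.state(); print(s["clock"],np.round(s["joints"],3),np.round(s["eef_pos"],4))
p=imaging.camera("scene"); save(p,"s2.png",(180,60,340,200),4)
E
```

```text
t [-0.000e+00  1.000e-04  1.229e-01] a [-0.0001  0.0002  0.0004]
2.875 [-0.327  0.227  1.937 -0.     0.977  0.178] [ 0.5769 -0.1714  0.2139]
```

View pics/s2.png

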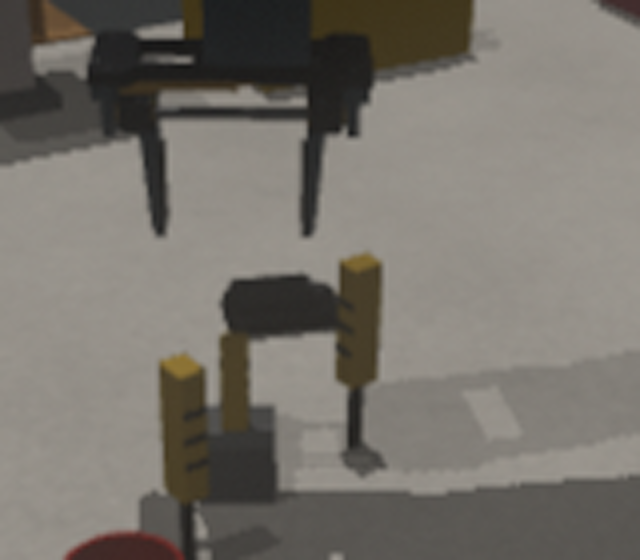

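The open gripper is centred over the small tool: fingers at crop x 160 and 305, handle at 235. It is clear of both look-alikes, so I descend, grip and check the width.

Call:
arm_command([
  {"hand": 0, "tx": 0, "ty": 0, "tz": 0.04, "ax": 0, "ay": 0, "az": 0},
  {"hand": 0, "tx": 0, "ty": 0, "tz": 0.08, "ax": 0, "ay": 0, "az": 0},
  {"hand": 0, "tx": 0, "ty": 0, "tz": 0.11, "ax": 0, "ay": 0, "az": 0},
  {"hand": 0, "tx": 0, "ty": 0, "tz": 0.123, "ax": 0, "ay": 0, "az": 0},
  {"hand": 0, "tx": 0, "ty": 0, "tz": 0.123, "ax": 0, "ay": 0, "az": 0},
  {"hand": 255, "tx": 0, "ty": 0, "tz": 0.123, "ax": 0, "ay": 0, "az": 0},
  {"hand": 255, "tx": 0, "ty": 0, "tz": 0.123, "ax": 0, "ay": 0, "az": 0},
  {"hand": 255, "tx": 0, "ty": 0, "tz": 0.123, "ax": 0, "ay": 0, "az": 0},
  {"hand": 255, "tx": 0, "ty": 0, "tz": 0.123, "ax": 0, "ay": 0, "az": 0},
  {"hand": 255, "tx": 0, "ty": 0, "tz": 0.123, "ax": 0, "ay": 0, "az": 0},
])

```text
clock: 4.18
eef_pos: [0.5772, -0.1711, 0.091]
eef_rot: [0.0, 0.862, 0.508, 0.0]
ft_force: [-0.4, 0.7, 0.4]
grip_width: 0.0443
finger_force: 0.0
```

Call:
arm_command([
  {"hand": 255, "tx": 0, "ty": 0, "tz": 0, "ax": 0, "ay": 0, "az": 0},
  {"hand": 255, "tx": 0, "ty": 0, "tz": 0, "ax": 0, "ay": 0, "az": 0},
  {"hand": 255, "tx": 0, "ty": 0, "tz": 0, "ax": 0, "ay": 0, "az": 0},
  {"hand": 255, "tx": 0, "ty": 0, "tz": 0, "ax": 0, "ay": 0, "az": 0},
  {"hand": 255, "tx": 0, "ty": 0, "tz": 0, "ax": 0, "ay": 0, "az": 0},
])

```text
clock: 4.8
eef_pos: [0.5771, -0.1711, 0.0909]
eef_rot: [-0.0, 0.862, 0.508, -0.0]
ft_force: [0.5, -0.9, -1.1]
grip_width: 0.0197
finger_force: 30.0
```

The 19.7 mm width confirms the grip is across the handle's 20 mm side. Now lift straight out.

Call:
arm_command([
  {"hand": 255, "tx": 0, "ty": 0, "tz": -0.02, "ax": 0, "ay": 0, "az": 0},
  {"hand": 255, "tx": 0, "ty": 0, "tz": -0.05, "ax": 0, "ay": 0, "az": 0},
  {"hand": 255, "tx": 0, "ty": 0, "tz": -0.09, "ax": 0, "ay": 0, "az": 0},
  {"hand": 255, "tx": 0, "ty": 0, "tz": -0.14, "ax": 0, "ay": 0, "az": 0},
  {"hand": 255, "tx": 0, "ty": 0, "tz": -0.19, "ax": 0, "ay": 0, "az": 0},
  {"hand": 255, "tx": 0, "ty": 0, "tz": -0.19, "ax": 0, "ay": 0, "az": 0},
])

```text
clock: 5.55
eef_pos: [0.5788, -0.1716, 0.2864]
eef_rot: [0.003, 0.862, 0.508, 0.002]
ft_force: [0.6, -0.9, -1.5]
grip_width: 0.0197
finger_force: 30.0
```

```bash
python3 - <<'E'
from h import *
yaw=1.3231; b=np.array([.5329,.2003]); ux=np.array([np.cos(yaw),np.sin(yaw)])
L=.086 # tcp to tip
def tcp(xb,z,tilt): # tip at box x (y=0), height z
    R=down(yaw-np.pi/2,tilt); tip=np.array([*(b+ux*xb),z]); return tip-R.as_matrix()[:,2]*L,R
# stage above front: tip 60mm in front of lip, z .12, tilt 45
P,R=tcp(-.11,.12,np.pi/4); print(P); rel(P,R)
s=bot.state(); print(np.round(s["joints"],3),s["eef_pos"],s["ft_force"])
p=imaging.camera("scene"); save(p,"s3.png",(180,40,340,180),4)
E
```

```text
[0.49102201 0.03470201 0.18081118]
t [ 0.1378 -0.1776  0.1045] a [ 0.1082  0.7805 -0.242 ]
[-0.327  0.146  1.89   0.     1.098  0.179] [ 0.57884269 -0.17163627  0.28635583] [ 0.63339005 -0.94668476 -1.45209767]
```

View pics/s3.png

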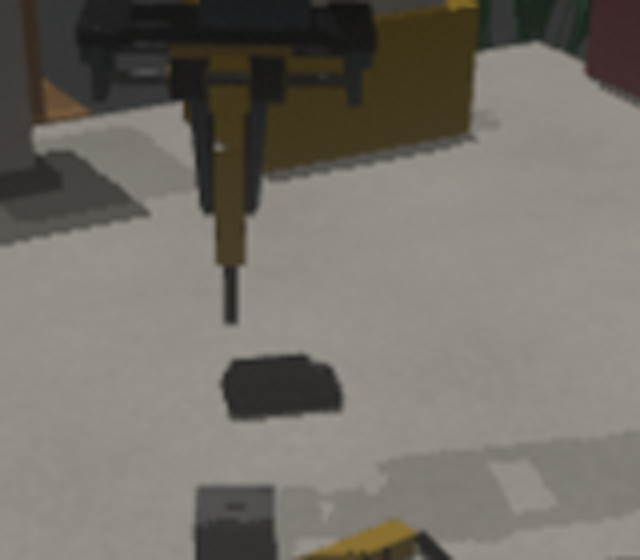

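The tool is held upright with its blade free, but both look-alikes have left their places, and a yellow handle lies at the crop's bottom (400,530). I look at the whole scene.

```bash
python3 - <<'E'
from h import *
a=imaging.camera("scene")["frame"]; b=imaging.camera("top")["frame"]
f=np.hstack([a[60:330,120:],b[60:330,:400]])[:,:,::-1]
cv2.imwrite("pics/s4.png",cv2.resize(f,None,fx=800/f.shape[1],fy=800/f.shape[1]))
E
```

```text
(no output)
```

View pics/s4.png

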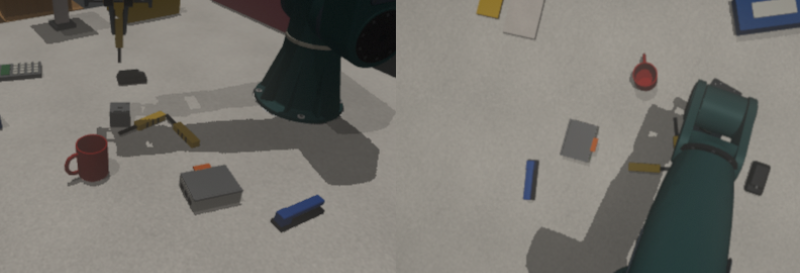

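Both look-alikes have toppled and lie flat, around (0.45, -0.01) and nearer the stand. The mouse, mug and stapler are where they were, and the fallen ones are below my path. I stage in front of the lip, tilted 45°.

Call:
arm_command([
  {"hand": 255, "tx": 0.138, "ty": -0.178, "tz": 0.104, "ax": 0.108, "ay": 0.78, "az": -0.242},
  {"hand": 255, "tx": 0.138, "ty": -0.178, "tz": 0.104, "ax": 0.108, "ay": 0.78, "az": -0.242},
  {"hand": 255, "tx": 0.138, "ty": -0.178, "tz": 0.104, "ax": 0.108, "ay": 0.78, "az": -0.242},
  {"hand": 255, "tx": 0.138, "ty": -0.178, "tz": 0.104, "ax": 0.108, "ay": 0.78, "az": -0.242},
  {"hand": 255, "tx": 0.138, "ty": -0.178, "tz": 0.104, "ax": 0.108, "ay": 0.78, "az": -0.242},
  {"hand": 255, "tx": 0.138, "ty": -0.178, "tz": 0.104, "ax": 0.108, "ay": 0.78, "az": -0.242},
  {"hand": 255, "tx": 0.138, "ty": -0.178, "tz": 0.104, "ax": 0.108, "ay": 0.78, "az": -0.242},
  {"hand": 255, "tx": 0.138, "ty": -0.178, "tz": 0.104, "ax": 0.108, "ay": 0.78, "az": -0.242},
])

```text
clock: 6.7
eef_pos: [0.4888, 0.0357, 0.1774]
eef_rot: [-0.237, 0.73, 0.567, 0.3]
ft_force: [0.4, 0.2, 0.0]
grip_width: 0.0198
finger_force: 30.0
```

```bash
cat >> h.py <<'E'
yaw=1.3231; b=np.array([.5329,.2003]); ux=np.array([np.cos(yaw),np.sin(yaw)]); L=.086
def tcp(xb,z,tilt,yb=0):
    R=down(yaw-np.pi/2,tilt); tip=np.array([*(b+ux*xb+yb*np.array([-ux[1],ux[0]])),z]); return tip-R.as_matrix()[:,2]*L,R
E
python3 - <<'E'
from h import *
s,p,R=cur(); print(s["clock"],np.round(s["joints"],3),p,np.round(s["ft_force"],2))
P,Rt=tcp(-.11,.12,np.pi/4); rel(P,Rt)
tip=p+R.as_matrix()[:,2]*L; print("tip",tip)
out=[]
for n in("scene","top"):
    q=imaging.camera(n); uv=proj(q,tip); print(n,uv)
    c=np.round(uv).astype(int); x0,y0=np.clip(c-[45,50],0,None); a=q["frame"][y0:y0+100,x0:x0+90,::-1]
    a=cv2.resize(a,None,fx=4.4,fy=4.4,interpolation=cv2.INTER_CUBIC)
    h2=R.as_matrix()
    for X,col in((tip,(0,0,255)),(p,(255,0,0)),(tcp(-.0585,.036,0)[0]-[0,0,L],(0,255,0))):
        w=(proj(q,X)+.5-[x0,y0])*4.4; cv2.circle(a,tuple(int(v) for v in w),3,col,1)
    out.append(a)
cv2.imwrite("pics/s5.png",np.hstack(out))
E
```

```text
6.7 [-0.373  0.204  2.242  0.927  1.066 -0.749] [0.48877211 0.03574768 0.17736117] [0.42 0.16 0.01]
t [ 0.0021  0.0024 -0.0028] a [-0.0042  0.0012 -0.0045]
tip [0.50331227 0.09472362 0.11648078]
scene [315.14391648 187.11389668]
top [210.73198341 207.51563955]
```

View pics/s5.png

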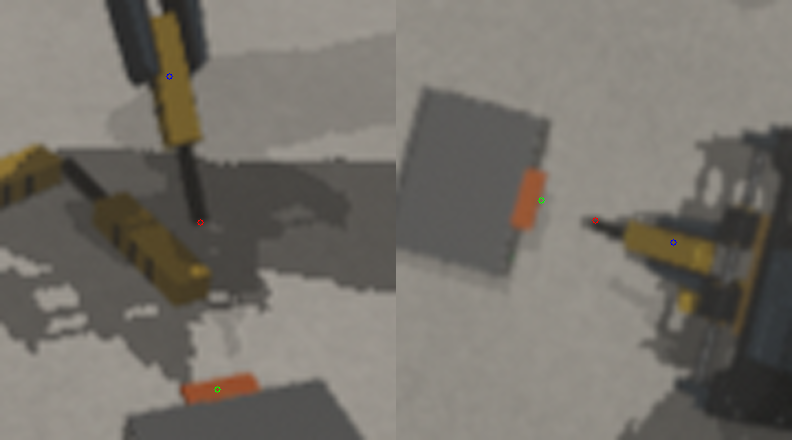

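The predicted tip (red) and lip edge (green) match both pictures to within 1–2 px while the arm is still settling. I go to the pre-insert point.

```bash
python3 - <<'E'
from h import *
s,p,R=cur(); print(p)
for xb,z in((-.09,.06),(-.085,.02)): rel(*tcp(xb,z,np.pi/4))
E
```

```text
[0.48866652 0.03584123 0.17734746]
t [-0.0262  0.0029  0.0538] a [-0.0044  0.0007 -0.0044]
t [-0.0509  0.0032  0.0856] a [-0.0044  0.0007 -0.0044]
```

Call:
arm_command([
  {"hand": 255, "tx": -0.026, "ty": 0.003, "tz": 0.054, "ax": -0.004, "ay": 0.001, "az": -0.004},
  {"hand": 255, "tx": -0.051, "ty": 0.003, "tz": 0.086, "ax": -0.004, "ay": 0.001, "az": -0.004},
  {"hand": 255, "tx": -0.051, "ty": 0.003, "tz": 0.086, "ax": -0.004, "ay": 0.001, "az": -0.004},
  {"hand": 255, "tx": -0.051, "ty": 0.003, "tz": 0.086, "ax": -0.004, "ay": 0.001, "az": -0.004},
  {"hand": 255, "tx": -0.051, "ty": 0.003, "tz": 0.086, "ax": -0.004, "ay": 0.001, "az": -0.004},
])

```text
clock: 7.42
eef_pos: [0.4977, 0.0588, 0.0817]
eef_rot: [-0.235, 0.729, 0.568, 0.303]
ft_force: [-0.0, 0.1, 0.1]
grip_width: 0.0199
finger_force: 30.0
```

```bash
python3 - <<'E'
from h import *
s,p,R=cur(); print(s["clock"],np.round(s["joints"],3),p,np.round(s["ft_force"],2))
tip=p+R.as_matrix()[:,2]*L
d=tip[:2]-b; print("tip box",d@ux,d@[-ux[1],ux[0]],tip[2])
out=[]
for n in("scene","top"):
    q=imaging.camera(n); uv=proj(q,tip)
    x0,y0=np.round(uv).astype(int)-[33,40]; a=q["frame"][y0:y0+80,x0:x0+66,::-1]
    a=cv2.resize(a,None,fx=6,fy=6,interpolation=cv2.INTER_CUBIC)
    for X,col in((tip,(0,0,255)),(tcp(-.0585,.036,0)[0]-[0,0,L],(0,255,0))):
        w=(proj(q,X)+.5-[x0,y0])*6; cv2.circle(a,tuple(int(v) for v in w),3,col,1)
    out.append(np.clip(a.astype(float)*1.7,0,255))
cv2.imwrite("pics/s6.png",np.hstack(out))
rel(*tcp(-.0505,.02,np.pi/4))
E
```

```text
7.425 [-0.321  0.409  2.242  1.079  0.929 -0.945] [0.49766913 0.05878899 0.08169115] [-0.03  0.12  0.12]
tip box -0.08496558028030922 -0.0006453772738472535 0.020933001230451595
t [ 0.024  -0.0003  0.0248] a [ 0.001  -0.0009  0.0004][ WARN:0@0.918] global loadsave.cpp:1063 imwrite_ Unsupported depth image for selected encoder is fallbacked to CV_8U.
```

View pics/s6.png

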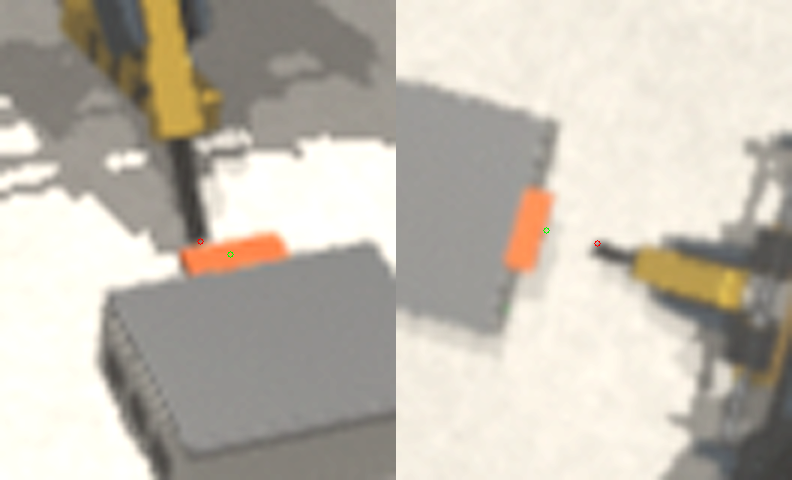

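The tip (red) is aligned in front of the lip's middle, so I insert it under.

Call:
arm_command([
  {"hand": 255, "tx": 0.012, "ty": 0, "tz": 0.0125, "ax": 0, "ay": 0, "az": 0},
  {"hand": 255, "tx": 0.024, "ty": 0, "tz": 0.025, "ax": 0, "ay": 0, "az": 0},
  {"hand": 255, "tx": 0.024, "ty": 0, "tz": 0.025, "ax": 0, "ay": 0, "az": 0},
  {"hand": 255, "tx": 0.024, "ty": 0, "tz": 0.025, "ax": 0, "ay": 0, "az": 0},
])

```text
clock: 8.02
eef_pos: [0.505, 0.0933, 0.0793]
eef_rot: [-0.236, 0.729, 0.568, 0.302]
ft_force: [0.5, -0.8, -0.2]
grip_width: 0.02
finger_force: 30.0
```

```bash
cat > arc.py <<'E'
from h import *
H=np.array([.045,.036])
def tippos(f):
    if f<np.pi/4: return H+.1035*np.array([-np.cos(f),np.sin(f)])+[.0081,-.0103]
    return H+.0905*np.array([-np.cos(f),np.sin(f)])-.00106
if __name__=="__main__":
    s,p,R=cur(); tip=p+R.as_matrix()[:,2]*L; d=tip[:2]-b
    print(s["clock"],np.round(s["joints"],3),np.round(s["ft_force"],2),"tip box",d@ux,d@[-ux[1],ux[0]],tip[2])
    for f in np.arange(.0,1.84,.13): print(round(f,2),end=" "); rel(*tcp(*tippos(f),np.pi/4))
E
python3 arc.py
```

```text
8.025 [-0.246  0.414  2.241  1.134  0.897 -0.927] [ 0.46 -0.77 -0.2 ] tip box -0.04974183545859046 0.0009010572966264215 0.018568110231525936
0.0 t [ 0.0047  0.0008 -0.0055] a [-0.0016 -0.0009 -0.0005]
0.13 t [ 0.0148  0.0007 -0.0144] a [-0.0016 -0.0009 -0.0005]
0.26 t [ 0.026   0.0007 -0.0218] a [-0.0016 -0.0009 -0.0005]
0.39 t [ 0.038   0.0007 -0.0278] a [-0.0016 -0.0009 -0.0005]
0.52 t [ 0.0507  0.0007 -0.0322] a [-0.0016 -0.0009 -0.0005]
0.65 t [ 0.0639  0.0007 -0.0348] a [-0.0016 -0.0009 -0.0005]
0.78 t [ 0.0773  0.0007 -0.0358] a [-0.0016 -0.0009 -0.0005]
0.91 t [ 0.0892  0.0007 -0.0351] a [-0.0016 -0.0009 -0.0005]
1.04 t [ 0.1007  0.0007 -0.0328] a [-0.0016 -0.0009 -0.0005]
1.17 t [ 0.1119  0.0007 -0.0291] a [-0.0016 -0.0009 -0.0005]
1.3 t [ 0.1225  0.0007 -0.024 ] a [-0.0016 -0.0009 -0.0005]
1.43 t [ 0.1323  0.0007 -0.0176] a [-0.0016 -0.0009 -0.0005]
1.56 t [ 0.1412  0.0007 -0.0099] a [-0.0016 -0.0009 -0.0005]
1.69 t [ 0.149   0.0007 -0.0011] a [-0.0016 -0.0009 -0.0005]
1.82 t [0.1557 0.0007 0.0086] a [-0.0016 -0.0009 -0.0005]
```

Now lever along the first half of the arc.

Call:
arm_command([
  {"hand": 255, "tx": 0.005, "ty": 0.001, "tz": -0.005, "ax": 0, "ay": 0, "az": 0},
  {"hand": 255, "tx": 0.01, "ty": 0.001, "tz": -0.01, "ax": 0, "ay": 0, "az": 0},
  {"hand": 255, "tx": 0.015, "ty": 0.001, "tz": -0.0145, "ax": 0, "ay": 0, "az": 0},
  {"hand": 255, "tx": 0.02, "ty": 0.001, "tz": -0.018, "ax": 0, "ay": 0, "az": 0},
  {"hand": 255, "tx": 0.026, "ty": 0.001, "tz": -0.022, "ax": 0, "ay": 0, "az": 0},
  {"hand": 255, "tx": 0.032, "ty": 0.001, "tz": -0.025, "ax": 0, "ay": 0, "az": 0},
  {"hand": 255, "tx": 0.038, "ty": 0.001, "tz": -0.028, "ax": 0, "ay": 0, "az": 0},
  {"hand": 255, "tx": 0.044, "ty": 0.001, "tz": -0.03, "ax": 0, "ay": 0, "az": 0},
  {"hand": 255, "tx": 0.051, "ty": 0.001, "tz": -0.032, "ax": 0, "ay": 0, "az": 0},
  {"hand": 255, "tx": 0.051, "ty": 0.001, "tz": -0.032, "ax": 0, "ay": 0, "az": 0},
  {"hand": 255, "tx": 0.051, "ty": 0.001, "tz": -0.032, "ax": 0, "ay": 0, "az": 0},
])

```text
clock: 9.4
eef_pos: [0.5094, 0.1057, 0.138]
eef_rot: [-0.236, 0.729, 0.567, 0.302]
ft_force: [0.3, -0.2, -1.6]
grip_width: 0.0198
finger_force: 30.0
```

```bash
python3 arc.py; python3 - <<'E'
from h import *
out=[]
for n,c in(("scene",(280,170)),("top",(145,155))):
    q=imaging.camera(n); a=q["frame"][c[1]:c[1]+100,c[0]:c[0]+90,::-1]
    out.append(np.clip(cv2.resize(a,None,fx=4.4,fy=4.4,interpolation=cv2.INTER_CUBIC).astype(float)*1.5,0,255).astype(np.uint8))
cv2.imwrite("pics/s7.png",np.hstack(out))
E
```

```text
9.4 [-0.218  0.288  2.242  1.068  0.94  -0.779] [ 0.32 -0.16 -1.63] tip box -0.03658811992880717 -0.00036460351510512795 0.07729771562236856
0.0 t [-0.0462 -0.0004  0.0267] a [-0.0011 -0.0012 -0.001 ]
0.13 t [-0.0361 -0.0004  0.0178] a [-0.0011 -0.0012 -0.001 ]
0.26 t [-0.0249 -0.0004  0.0103] a [-0.0011 -0.0012 -0.001 ]
0.39 t [-0.0128 -0.0004  0.0044] a [-0.0011 -0.0012 -0.001 ]
0.52 t [-0.0001 -0.0005  0.    ] a [-0.0011 -0.0012 -0.001 ]
0.65 t [ 0.0131 -0.0005 -0.0026] a [-0.0011 -0.0012 -0.001 ]
0.78 t [ 0.0265 -0.0005 -0.0036] a [-0.0011 -0.0012 -0.001 ]
0.91 t [ 0.0383 -0.0005 -0.0029] a [-0.0011 -0.0012 -0.001 ]
1.04 t [ 0.0499 -0.0005 -0.0006] a [-0.0011 -0.0012 -0.001 ]
1.17 t [ 0.061  -0.0005  0.0031] a [-0.0011 -0.0012 -0.001 ]
1.3 t [ 0.0716 -0.0005  0.0082] a [-0.0011 -0.0012 -0.001 ]
1.43 t [ 0.0815 -0.0005  0.0146] a [-0.0011 -0.0012 -0.001 ]
1.56 t [ 0.0904 -0.0005  0.0223] a [-0.0011 -0.0012 -0.001 ]
1.69 t [ 0.0982 -0.0005  0.0311] a [-0.0011 -0.0012 -0.001 ]
1.82 t [ 0.1048 -0.0005  0.0408] a [-0.0011 -0.0012 -0.001 ]
```

View pics/s7.png

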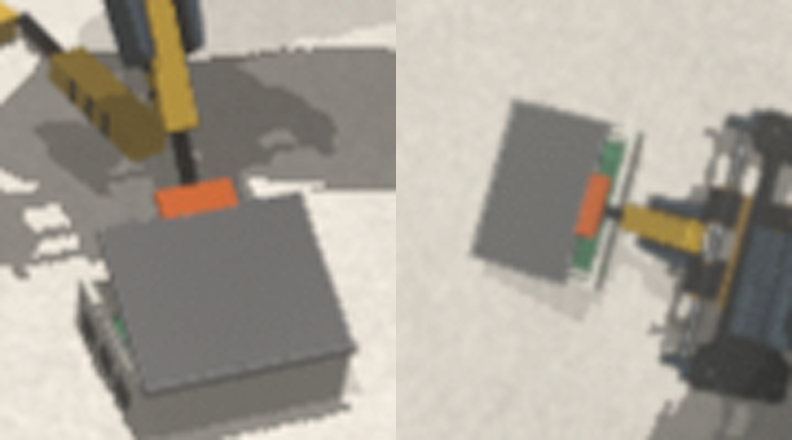

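The cover is lifting, about 30° open, with the blade under the lip. I continue along the arc.

Call:
arm_command([
  {"hand": 255, "tx": 0.0065, "ty": 0, "tz": -0.0015, "ax": 0, "ay": 0, "az": 0},
  {"hand": 255, "tx": 0.013, "ty": 0, "tz": -0.0025, "ax": 0, "ay": 0, "az": 0},
  {"hand": 255, "tx": 0.0265, "ty": 0, "tz": -0.0035, "ax": 0, "ay": 0, "az": 0},
  {"hand": 255, "tx": 0.0385, "ty": 0, "tz": -0.003, "ax": 0, "ay": 0, "az": 0},
  {"hand": 255, "tx": 0.05, "ty": 0, "tz": -0.0005, "ax": 0, "ay": 0, "az": 0},
  {"hand": 255, "tx": 0.061, "ty": 0, "tz": 0.003, "ax": 0, "ay": 0, "az": 0},
  {"hand": 255, "tx": 0.0715, "ty": 0, "tz": 0.008, "ax": 0, "ay": 0, "az": 0},
  {"hand": 255, "tx": 0.0815, "ty": 0, "tz": 0.0145, "ax": 0, "ay": 0, "az": 0},
  {"hand": 255, "tx": 0.0905, "ty": 0, "tz": 0.0225, "ax": 0, "ay": 0, "az": 0},
  {"hand": 255, "tx": 0.0905, "ty": 0, "tz": 0.0225, "ax": 0, "ay": 0, "az": 0},
  {"hand": 255, "tx": 0.0905, "ty": 0, "tz": 0.0225, "ax": 0, "ay": 0, "az": 0},
])

```text
clock: 10.88
eef_pos: [0.529, 0.183, 0.186]
eef_rot: [-0.236, 0.729, 0.567, 0.302]
ft_force: [0.2, -0.1, -0.2]
grip_width: 0.0197
finger_force: 30.0
```

```bash
python3 arc.py|sed -n '1p;13,$p'; python3 - <<'E'
from h import *
out=[]
for n,c in(("scene",(280,150)),("top",(145,155))):
    q=imaging.camera(n); a=q["frame"][c[1]:c[1]+120,c[0]:c[0]+90,::-1]
    out.append(np.clip(cv2.resize(a,None,fx=4.4,fy=4.4,interpolation=cv2.INTER_CUBIC).astype(float)*1.5,0,255).astype(np.uint8))
cv2.imwrite("pics/s8.png",np.hstack(out))
E
```

```text
10.875 [-0.051  0.21   2.211  1.088  0.901 -0.596] [ 0.17 -0.12 -0.19] tip box 0.04316045340216469 -0.00028461652050062417 0.12525003189824235
1.43 t [-0.0088 -0.0004 -0.0079] a [-0.0014 -0.0009 -0.0011]
1.56 t [ 0.0001 -0.0004 -0.0003] a [-0.0014 -0.0009 -0.0011]
1.69 t [ 0.0079 -0.0004  0.0085] a [-0.0014 -0.0009 -0.0011]
1.82 t [ 0.0146 -0.0004  0.0182] a [-0.0014 -0.0009 -0.0011]
```

View pics/s8.png

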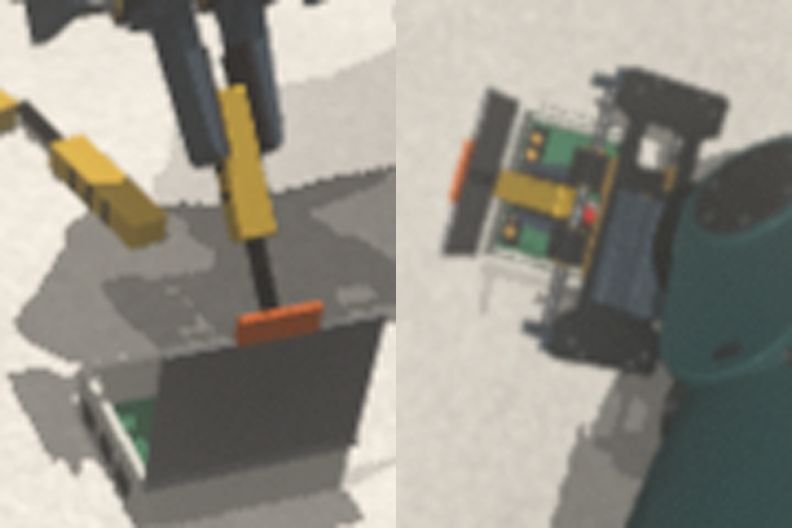

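The cover is upright and the red key shows below the gripper at crop (590,215). That was the tenth and last picture, so from here I use numbers only. I push on to about 1.83 rad, then back off the way I came.

Call:
arm_command([
  {"hand": 255, "tx": 0.004, "ty": 0, "tz": 0.004, "ax": 0, "ay": 0, "az": 0},
  {"hand": 255, "tx": 0.008, "ty": 0, "tz": 0.0085, "ax": 0, "ay": 0, "az": 0},
  {"hand": 255, "tx": 0.0115, "ty": 0, "tz": 0.0135, "ax": 0, "ay": 0, "az": 0},
  {"hand": 255, "tx": 0.015, "ty": 0, "tz": 0.019, "ax": 0, "ay": 0, "az": 0},
  {"hand": 255, "tx": 0.015, "ty": 0, "tz": 0.019, "ax": 0, "ay": 0, "az": 0},
  {"hand": 255, "tx": 0.015, "ty": 0, "tz": 0.019, "ax": 0, "ay": 0, "az": 0},
  {"hand": 255, "tx": -0.02, "ty": 0, "tz": -0.02, "ax": 0, "ay": 0, "az": 0},
  {"hand": 255, "tx": -0.06, "ty": 0, "tz": -0.06, "ax": 0, "ay": 0, "az": 0},
  {"hand": 255, "tx": -0.11, "ty": 0, "tz": -0.11, "ax": 0, "ay": 0, "az": 0},
  {"hand": 255, "tx": -0.16, "ty": 0, "tz": -0.16, "ax": 0, "ay": 0, "az": 0},
  {"hand": 255, "tx": -0.16, "ty": 0, "tz": -0.16, "ax": 0, "ay": 0, "az": 0},
  {"hand": 255, "tx": -0.16, "ty": 0, "tz": -0.16, "ax": 0, "ay": 0, "az": 0},
])

```text
clock: 12.48
eef_pos: [0.4738, -0.0371, 0.186]
eef_rot: [-0.236, 0.73, 0.566, 0.302]
ft_force: [0.2, 0.4, -1.0]
grip_width: 0.0203
finger_force: 30.0
```

```bash
cat > k.py <<'E'
from h import *
s,p,R=cur(); print(s["clock"],p,np.round(s["ft_force"],2))
def tob(X): d=X[:2]-b; return np.round([d@ux,d@[-ux[1],ux[0]],X[2]],4)
for n in("scene","top"):
    q=imaging.camera(n); f=q["frame"].astype(int); r,g,bl=f[...,0],f[...,1],f[...,2]
    for l in("key_top","reset_key"):
        for d in trace(q,l)[:2]:
            m=d["pixels"]; print(n,l,round(d["conf"],2),np.round(d["centre"],1),m.sum(),tob(back(q,d["centre"],.026)))
    for d in trace(q,"cover_lip")[:1]: print(n,"lip net",d["conf"],d["centre"],d["pixels"].sum())
    h=cv2.cvtColor(q["frame"],cv2.COLOR_RGB2HSV).astype(int)
    bx=[proj(q,[*(b+ux*X+Y*np.array([-ux[1],ux[0]])),Z]) for X in(-.06,.085) for Y in(-.06,.06) for Z in(0,.14)]
    lo=np.min(bx,0).astype(int); hi=np.max(bx,0).astype(int)
    roi=np.zeros(r.shape,bool); roi[lo[1]:hi[1],lo[0]:hi[0]]=1
    for nm,m in(("red",roi&((h[...,0]<5)|(h[...,0]>174))&(h[...,1]>150)&(h[...,2]>60)),("orange",roi&(h[...,0]>=6)&(h[...,0]<14)&(h[...,1]>140)&(h[...,2]>60))):
        k,lab,st,ce=cv2.connectedComponentsWithStats(m.astype(np.uint8))
        for i in range(1,k):
            if st[i,4]>4: print(n,nm,st[i],np.round(ce[i],1),tob(back(q,ce[i],.026)))
    for a in(1.5,1.6,1.7,1.8,1.9):
        c,sn=np.cos(a),np.sin(a); e=[]
        for rr in(.0895,.1035):
          for hh in(0,.004):
            X=.045-rr*c+hh*sn; Z=.036+rr*sn+hh*c
            e.append(proj(q,[*(b+ux*X),Z]))
        print(n,"lip ctr if",a,np.round(np.mean(e,0),1))
E
python3 k.py
```

```text
12.475 [ 0.47378776 -0.0370507   0.18602278] [ 0.2   0.37 -0.96]
scene key_top 0.44 [301.1 144.2] 307 [-0.4661  0.1126  0.026 ]
scene reset_key 0.34 [335.9 247.1] 2289 [0.0148 0.0131 0.026 ]
scene lip net 0.6 [340.6, 246.3] 1096
scene orange [339 229  19   5  33] [347.8 230.8] [-0.0293  0.0666  0.026 ]
scene lip ctr if 1.5 [342.  220.9]
scene lip ctr if 1.6 [344.1 223.8]
scene lip ctr if 1.7 [346.1 227. ]
scene lip ctr if 1.8 [348.  230.6]
scene lip ctr if 1.9 [349.8 234.6]
top lip net 0.81 [160.7, 194.0] 614
top red [185 202   4   4  14] [186.3 203.5] [-0.0186  0.0123  0.026 ]
top orange [152 186   2   5   5] [152.6 188. ] [ 0.1016 -0.0076  0.026 ]
top orange [150 192   2   5   5] [150.6 194. ] [0.1025 0.013  0.026 ]
top lip ctr if 1.5 [162.3 193.5]
top lip ctr if 1.6 [159.2 192.6]
top lip ctr if 1.7 [156.3 191.8]
top lip ctr if 1.8 [153.4 191. ]
top lip ctr if 1.9 [150.7 190.3]
```

The cover stands at about 1.8 rad. The key shows only in the top view, so I measure its red disc there.

```bash
python3 - <<'E'
from h import *
q=imaging.camera("top"); f=q["frame"].astype(float)
red=(f[...,0]-np.maximum(f[...,1],f[...,2])); 
print(np.round(red[195:213,178:197]).astype(int)); print(f[195:213,178:197].sum(2).astype(int))
def tob(X): d=X[:2]-b; return np.round([d@ux,d@[-ux[1],ux[0]],X[2]],4)
bx,by=-.0186,.0123
w=np.clip(red[195:213,178:197],0,None); w[w<12]=0; yy,xx=np.mgrid[195:213,178:197]
c=np.array([(w*xx).sum(),(w*yy).sum()])/w.sum(); print("centroid",c,tob(back(q,c,.026)))
for X,Y in((.045,.06),(.045,-.06),(-.045,.06),(-.045,-.06)): print(X,Y,np.round(proj(q,[*(b+ux*X+Y*np.array([-ux[1],ux[0]])),.036]),1))
E
```

```text
[[-26 -27 -27 -27 -27 -27 -27 -27 -27 -27 -26 -26 -27 -28 -27 -26 -19  -5
    3]
 [-27 -26 -27 -27 -27 -27 -26 -26 -27 -26 -26 -27 -27 -27 -28 -27 -17  -2
    2]
 [-26 -27 -26 -26 -27 -27 -27 -27 -27 -27 -28 -27 -28 -27 -27 -24  -9   1
    1]
 [-26 -27 -26 -27 -27 -27 -27 -28 -27 -26 -27 -28 -27 -27 -27 -22  -6   1
    2]
 [-27 -27 -26 -27 -27 -27 -24 -19 -10 -10 -15 -22 -26 -27 -27 -17  -4   1
    2]
 [-26 -26 -26 -27 -27 -20  -2  13  24  21   8  -4 -15 -23 -26 -14  -1   2
    2]
 [-27 -26 -27 -27 -24   0  37  59  61  58  40  15   0 -13 -22 -11   0   2
    2]
 [-26 -27 -26 -26 -14  22  65  80  79  80  68  36   7  -6 -17  -6   1   2
    2]
 [-27 -26 -27 -26  -6  38  72  82  82  83  82  58  18  -3 -14  -3   1   2
    2]
 [-27 -27 -27 -26  -4  41  74  82  81  82  82  62  20  -3 -11  -1   1   2
    3]
 [-26 -26 -27 -27 -11  31  68  80  82  82  74  43  11  -5  -6   0   2   2
    2]
 [-25 -27 -27 -27 -20   9  45  66  69  62  42  19   2  -8  -3   1   2   2
    3]
 [-26 -27 -26 -26 -26 -14  12  29  31  23  12   3  -9 -11  -1   1   2   3
    4]
 [-26 -25 -26 -27 -27 -24 -15  -2   3   1  -2  
[... 1284 characters left out ...]
265 270 277 284 268 258 348 368 285 287
  371]
 [227 229 230 228 234 247 256 272 293 302 311 272 229 286 389 360 280 316
  384]
 [225 230 225 229 227 228 226 231 241 242 240 218 230 317 395 321 267 339
  409]
 [230 227 226 227 227 226 223 224 221 216 214 217 260 355 390 290 273 374
  421]
 [230 229 230 227 228 228 228 227 227 227 225 234 279 365 364 275 302 400
  426]
 [230 228 228 231 230 228 229 226 230 229 229 237 303 383 339 270 334 410
  425]
 [225 227 227 225 229 229 226 227 232 228 229 240 314 387 314 273 357 413
  423]]
centroid [186.19085114 203.61379828] [-0.0184  0.0128  0.026 ]
0.045 0.06 [162.8 212.5]
0.045 -0.06 [173.  176.8]
-0.045 0.06 [189.6 219.8]
-0.045 -0.06 [199.6 184. ]
```

```bash
python3 - <<'E'
from h import *
s,p,R=cur(); print(s["clock"],p,np.round(s["ft_force"],2))
for z in(.10,): P,Rt=tcp(-.0184,z,0,.0125); print(P); rel(P,Rt)
E
```

```text
12.925 [ 0.47368221 -0.03580994  0.18602995] [-0.38  0.24 -0.42]
[0.51627035 0.18552621 0.186     ]
t [ 0.1589 -0.0128  0.1593] a [-1.600e-03 -7.864e-01  2.000e-04]
```

Call:
arm_command([
  {"hand": 255, "tx": 0.03, "ty": -0.006, "tz": 0.0, "ax": 0, "ay": -0.19, "az": 0},
  {"hand": 255, "tx": 0.07, "ty": -0.013, "tz": 0.05, "ax": 0, "ay": -0.37, "az": 0},
  {"hand": 255, "tx": 0.11, "ty": -0.013, "tz": 0.1, "ax": 0, "ay": -0.56, "az": 0},
  {"hand": 255, "tx": 0.135, "ty": -0.013, "tz": 0.135, "ax": -0.002, "ay": -0.74, "az": 0},
  {"hand": 255, "tx": 0.159, "ty": -0.013, "tz": 0.159, "ax": -0.002, "ay": -0.786, "az": 0},
  {"hand": 255, "tx": 0.159, "ty": -0.013, "tz": 0.159, "ax": -0.002, "ay": -0.786, "az": 0},
  {"hand": 255, "tx": 0.159, "ty": -0.013, "tz": 0.159, "ax": -0.002, "ay": -0.786, "az": 0},
  {"hand": 255, "tx": 0.159, "ty": -0.013, "tz": 0.159, "ax": -0.002, "ay": -0.786, "az": 0},
  {"hand": 255, "tx": 0.159, "ty": -0.013, "tz": 0.159, "ax": -0.002, "ay": -0.786, "az": 0},
])

```text
clock: 14.05
eef_pos: [0.516, 0.1838, 0.1862]
eef_rot: [-0.0, 0.79, 0.613, 0.0]
ft_force: [-0.2, 0.2, -0.5]
grip_width: 0.02
finger_force: 30.0
```

```bash
cat > v.py <<'E'
from h import *
s,p,R=cur(); print(s["clock"],p,np.round(s["ft_force"],2),"tilt",np.degrees(np.arccos(-R.as_matrix()[2,2])))
P,Rt=tcp(-.0184,.10,0,.0125); rel(P,Rt)
q=imaging.camera("scene"); z=R.as_matrix()[:,2]
print("pred handle low end",proj(q,p+z*(L-.045)),"tip",proj(q,p+z*L),"tcp",proj(q,p))
for d in trace(q,"tool_grip"):
    ys,xs=np.nonzero(d["pixels"]); print(round(d["conf"],2),np.round(d["centre"],1),xs.min(),xs.max(),ys.min(),ys.max())
f=q["frame"].astype(int); u,w=proj(q,p+z*(L-.045)); u=int(round(u)); w=int(round(w))
for r in range(w-10,w+28,3): print(r,(f[r,u-9:u+10,0]-f[r,u-9:u+10,2]),f[r,u-9:u+10].sum(1))
print([ (r, [int(round(v)) for v in proj(q,p+z*t)][0]) for t in(.02,L-.045,L) for r in[int(round(proj(q,p+z*t)[1]))]], "win",u-9)
E
python3 v.py
```

```text
14.05 [0.51601733 0.18378411 0.18621469] [-0.24  0.24 -0.52] tilt 0.03198196828544177
t [ 0.0018 -0.0002  0.0002] a [ 0.0001 -0.0006 -0.0022]
pred handle low end [335.86448324 198.69735561] tip [333.30808337 213.97633281] tcp [338.33052759 183.95841131]
0.85 [340.4 192.8] 332 345 170 213
0.73 [262.4 179.5] 238 284 170 192
0.73 [304.6 193. ] 287 316 176 205
0.61 [343.7 244.5] 314 370 229 261
189 [12 12 12 13 12 15 26 25 13 11 21 31 35 35 34 32 20 13 13] [475 473 469 471 403 217 169 171 158 154 161 178 185 185 181 223 364 468
 467]
192 [12 12 13 14 15 29 16 19 34 34 34 34 34 35 34 20 14 13 12] [473 473 477 481 406 196 153 155 186 186 183 186 186 185 184 309 443 459
 457]
195 [14 12 12 16 24 29 30 32 34 34 34 35 34 35 28 19 12 12 12] [475 469 464 422 298 181 177 183 186 189 187 185 184 182 248 383 463 461
 463]
198 [12 13 13 13 15 29 32 33 35 34 35 34 34 34 19 12 13 12 13] [472 470 468 468 405 229 183 188 185 186 187 187 183 196 338 464 468 473
 477]
201 [13 13 13 13 13 12 10 10  8  5  7 11 12 12 13 13 13 12 12] [471 474 474 477 477 460 355 142 136 135 287 444 473 476 477 474 471 470
 4
[... 484 characters left out ...]
4 14 13] [476 477 480 474 389 134 140 179 316 447 480 486 485 483 480 480 481 481
 477]
216 [13 14 14 12 14 13 12 13 12 12 13 13 14 13 13 13 12 12 13] [480 478 475 475 475 482 487 483 476 473 480 483 481 483 486 486 479 469
 468]
219 [13 14 14 14 14 14 13 13 13 13 13 13 14 14 13 13 14 13 13] [483 487 490 490 493 493 492 486 480 477 483 488 488 484 480 480 485 480
 476]
222 [13 13 13 13 13 14 12 13 13 12 13 12 12 13 14 13 13 12 12] [483 483 477 476 477 481 484 486 483 484 480 482 479 477 476 474 477 476
 479]
225 [13 12 12 11 13 13 13 13 13 13 13 12 11 11 11 11 11 11 11] [483 467 448 444 441 447 459 462 459 450 438 425 401 393 376 385 390 392
 419]
[(191, 337), (199, 336), (214, 333)] win 327
```

The tip matches its prediction within 1 px and the tool is upright. I descend to just above the key and take the force baseline.

Call:
arm_command([
  {"hand": 255, "tx": 0.002, "ty": 0, "tz": 0.025, "ax": 0, "ay": 0, "az": 0},
  {"hand": 255, "tx": 0.002, "ty": 0, "tz": 0.05, "ax": 0, "ay": 0, "az": 0},
  {"hand": 255, "tx": 0.002, "ty": 0, "tz": 0.064, "ax": 0, "ay": 0, "az": 0},
  {"hand": 255, "tx": 0.002, "ty": 0, "tz": 0.069, "ax": 0, "ay": 0, "az": 0},
  {"hand": 255, "tx": 0.002, "ty": 0, "tz": 0.069, "ax": 0, "ay": 0, "az": 0},
  {"hand": 255, "tx": 0.002, "ty": 0, "tz": 0.069, "ax": 0, "ay": 0, "az": 0},
  {"hand": 255, "tx": 0.002, "ty": 0, "tz": 0.069, "ax": 0, "ay": 0, "az": 0},
  {"hand": 255, "tx": 0.002, "ty": 0, "tz": 0.069, "ax": 0, "ay": 0, "az": 0},
])

```text
clock: 15.15
eef_pos: [0.5169, 0.1869, 0.1176]
eef_rot: [0.0, 0.789, 0.614, 0.001]
ft_force: [-0.6, 0.4, 0.3]
grip_width: 0.0197
finger_force: 30.0
```

```bash
cat > w.py <<'E'
from h import *
F=[];
for i in range(8):
    s,p,R=cur(); F.append([*s["ft_force"],p[2]]); imaging.camera("top")
F=np.array(F); print(s["clock"],np.round(p,4),"F",np.round(F.mean(0),3),"sd",np.round(F.std(0),3),"tipz",p[2]-L, "tilt",np.degrees(np.arccos(-R.as_matrix()[2,2])))
E
python3 w.py; python3 -c "
from h import *
P,Rt=tcp(-.0184,.026,0,.0125); rel(P,Rt)"
```

```text
15.5 [0.5167 0.1868 0.1172] F [-0.115  0.211 -0.649  0.117] sd [0.445 0.275 0.531 0.   ] tipz 0.031247803723332426 tilt 0.03214414138078442
t [-0.0013 -0.0001  0.0052] a [ 0.0004 -0.0003 -0.0008]
```

Call:
arm_command([
  {"hand": 255, "tx": -0.001, "ty": 0, "tz": 0.002, "ax": 0, "ay": 0, "az": 0},
  {"hand": 255, "tx": -0.001, "ty": 0, "tz": 0.004, "ax": 0, "ay": 0, "az": 0},
  {"hand": 255, "tx": -0.001, "ty": 0, "tz": 0.0055, "ax": 0, "ay": 0, "az": 0},
  {"hand": 255, "tx": -0.001, "ty": 0, "tz": 0.007, "ax": 0, "ay": 0, "az": 0},
  {"hand": 255, "tx": -0.001, "ty": 0, "tz": 0.0085, "ax": 0, "ay": 0, "az": 0},
  {"hand": 255, "tx": -0.001, "ty": 0, "tz": 0.0095, "ax": 0, "ay": 0, "az": 0},
  {"hand": 255, "tx": -0.001, "ty": 0, "tz": 0.0095, "ax": 0, "ay": 0, "az": 0},
  {"hand": 255, "tx": -0.001, "ty": 0, "tz": 0.0095, "ax": 0, "ay": 0, "az": 0},
])

```text
clock: 16.55
eef_pos: [0.5165, 0.1858, 0.1078]
eef_rot: [0.0, 0.789, 0.614, 0.0]
ft_force: [-0.5, -1.0, 2.2]
grip_width: 0.0198
finger_force: 30.0
```

```bash
sed -i 's/range(8)/range(20)/' w.py; python3 w.py
```

```text
17.5 [0.5165 0.1858 0.1078] F [-1.044 -0.409  2.087  0.108] sd [0.36  0.454 0.524 0.   ] tipz 0.02175986776982966 tilt 0.03448537712901139
```

The force rise is 2.74 N, or about 4.3 mm of key travel, which agrees with the geometry. I press a further 1.3 mm.

Call:
arm_command([
  {"hand": 255, "tx": 0, "ty": 0, "tz": 0.0007, "ax": 0, "ay": 0, "az": 0},
  {"hand": 255, "tx": 0, "ty": 0, "tz": 0.0013, "ax": 0, "ay": 0, "az": 0},
  {"hand": 255, "tx": 0, "ty": 0, "tz": 0.0013, "ax": 0, "ay": 0, "az": 0},
  {"hand": 255, "tx": 0, "ty": 0, "tz": 0.0013, "ax": 0, "ay": 0, "az": 0},
])

```text
clock: 18.05
eef_pos: [0.5165, 0.1858, 0.1065]
eef_rot: [0.0, 0.789, 0.614, 0.0]
ft_force: [-1.7, -0.6, 2.7]
grip_width: 0.0196
finger_force: 30.0
```

```bash
python3 w.py; python3 - <<'E'
from h import *
q=imaging.camera("scene"); f=cv2.cvtColor(q["frame"],cv2.COLOR_RGB2HSV).astype(int)
m=(f[...,0]>=6)&(f[...,0]<14)&(f[...,1]>140)&(f[...,2]>60); m[:215]=0; m[250:]=0; m[:,:325]=0; m[:,375:]=0
ys,xs=np.nonzero(m); print("lip",xs.mean(),ys.mean(),len(xs))
for n in("scene",):
  for l in("mouse","mug","stapler"):
    print(l,[(round(d["conf"],2),np.round(d["centre"],1)) for d in trace(q,l)[:1]])
E
```

```text
19.0 [0.5165 0.1858 0.1064] F [-1.055 -0.342  2.667  0.106] sd [0.49  0.498 0.48  0.   ] tipz 0.02043609589971887 tilt 0.031892646000394445
lip 348.2830188679245 231.39622641509433 53
mouse [(0.77, array([251.2, 135.4]))]
mug [(0.62, array([208.4, 217.9]))]
stapler [(0.91, array([412.6, 272.5]))]
```

```bash
python3 -c "
from station import bot
print(bot.finish_job())"
```

```text
the job is handed in; nothing more can be done
None
```

I levered the cover open to about 1.8 rad and handed in with the upright blade holding the red key about 5.6 mm down at about 3.3 N; mouse, mug and stapler measured unmoved, but both larger look-alike tools toppled onto the desk during the pick-up.

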